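# Props-table check: square up the tin and point out the missing prop

## Task

Finish the pre-show check of the props table. Gently push the round red biscuit tin across the table, without picking it up, until it stands wholly inside its yellow-taped square and take the hand off it; then show which prop is missing: point the fingertips down at the one white-taped square with no prop in it, over its middle and a few centimetres above the table without touching anything, hold there for two seconds, and finish still pointing. Leave all the other props untouched where they stand.

Things in the scene. Friction and masses are not known exactly. Their poses are not given: they have to be found in the camera images.
- tin: Round red biscuit tin, lid on: an upright cylinder 120 mm across, 55 mm high, 0.25 to 0.5 kg, loose on the table; slides at about 2 to 5 N and stops when no longer pushed. At the start it stands 80 to 125 mm off the centre of its yellow square, on the robot's right-hand (-y) side of it. Origin: centre of its underside; z up.
- tin_square: Square of yellow tape stuck flat on the table, 185 mm over the outside, tape 16 mm wide, so 153 mm inside. The tin's place. Origin: centre of the square, on the table; x and y along its sides, turned up to 0.2 rad from the world's.
- white_square_1: Square of white tape flat on the table, 130 mm outside, tape 14 mm wide. Origin: its centre, on the table; x, y along its sides. Three of the four white squares have a prop standing in them (green bottle, mug or bell, within 15 mm of the middle), one is empty: compare the places of squares and props. All change places from start to start. Centres of neighbouring squares are at least 165 mm apart.
- white_square_2: Square of white tape flat on the table, 130 mm outside, tape 14 mm wide. Origin: its centre, on the table; x, y along its sides. Three of the four white squares have a prop standing in them (green bottle, mug or bell, within 15 mm of the middle), one is empty: compare the places of squares and props. All change places from start to start. Centres of neighbouring squares are at least 165 mm apart.
- white_square_3: Square of white tape flat on the table, 130 mm outside, tape 14 mm wide. Origin: its centre, on the table; x, y along its sides. Three of the four white squares have a prop standing in them (green bottle, mug or bell, within 15 mm of the middle), one is empty: compare the places of squares and props. All change places from start to start. Centres of neighbouring squares are at least 165 mm apart.
- white_square_4: Square of white tape flat on the table, 130 mm outside, tape 14 mm wide. Origin: its centre, on the table; x, y along its sides. Three of the four white squares have a prop standing in them (green bottle, mug or bell, within 15 mm of the middle), one is empty: compare the places of squares and props. All change places from start to start. Centres of neighbouring squares are at least 165 mm apart.
- green_bottle: Green glass bottle with paper label and steel cap, 66 mm across, 220 mm tall, standing in a white square. Origin: centre of its underside.
- mug: Blue mug, 76 mm across, 85 mm tall, its handle reaches about 30 mm further out; stands in a white square. Origin: centre of its underside.
- bell: Brass hand bell standing mouth down, 76 mm across, with an upright dark wooden handle; 134 mm tall in all; in a white square. Origin: centre of its underside.
- clear_bottle: Clear glass bottle with paper label and brass cap, 70 mm across, 240 mm tall, standing at the left of the table, in no square. Origin: centre of its underside.
- tape_roll: Black roll of tape lying flat, 110 mm across, 48 mm high, hole 76 mm; at the left of the table. Origin: centre of its underside.
- torch: Black torch lying on the table beyond the yellow square, 175 mm long, 44 mm high at its head. Origin: on the table under its middle; x along it to the lens.
There are look-alikes about, which are no part of the job. What is meant by the tin is not green, and is the larger of those in its own colour.

How it is judged (in metres and radians):
On the way, in this order (a step that is already met when the one before it is completed fails the run):
1. the tin stands inside its yellow square and the hand is off it (x of tin in the frame of tin_square between -0.02 and 0.02 m and y of tin in the frame of tin_square between -0.02 and 0.02 m and linear speed of tin below 0.01 m/s and angle between tin's own z axis and vertical below 0.05 rad and contact force between each of the arm, the fingers and tin below 0.2 N), for 0.3 s.
2. the fingertips point at the empty white square, close above it, and dwell there (((horizontal distance between the grasp point and white_square_1 below 0.045 m and horizontal distance between each of green_bottle, mug, bell and white_square_1 above 0.08 m) or (horizontal distance between the grasp point and white_square_2 below 0.045 m and horizontal distance between each of green_bottle, mug, bell and white_square_2 above 0.08 m) or (horizontal distance between the grasp point and white_square_3 below 0.045 m and horizontal distance between each of green_bottle, mug, bell and white_square_3 above 0.08 m) or (horizontal distance between the grasp point and white_square_4 below 0.045 m and horizontal distance between each of green_bottle, mug, bell and white_square_4 above 0.08 m)) and height (world z) of the grasp point between 0.026 and 0.1 m), for 1.8 s.
At the end, for the whole second after the job is handed in: Tin flat, at rest and released inside the yellow tape (centre within 20 mm of the square's centre along each side); TCP still over the empty white square, within 45 mm of its centre and 26 to 100 mm above the table; no other prop moved over 12 mm (all of step 1 and all of step 2 and not (distance of any of green_bottle, mug, bell, clear_bottle, tape_roll, torch from where it was at the start of the episode above 0.012 m)); the robot touches nothing.
It fails at once if the tin is lifted or tipped (height (world z) of tin above 0.008 m or angle between tin's own z axis and vertical above 0.2 rad).
It fails at once if the tin is pushed hard (over 25 N) (contact force between any of the fingers, the arm and tin above 25 N).
It fails at once if another prop is moved by more than 12 mm or touched with more than 1 N (distance of any of green_bottle, mug, bell, clear_bottle, tape_roll, torch from where it was at the start of the episode above 0.012 m or contact force between any of the fingers, the arm and green_bottle above 1 N or contact force between any of the fingers, the arm and mug above 1 N or contact force between any of the fingers, the arm and bell above 1 N or contact force between any of the fingers, the arm and clear_bottle above 1 N or contact force between any of the fingers, the arm and tape_roll above 1 N or contact force between any of the fingers, the arm and torch above 1 N).
It also fails if it takes over 51 s, if anything falls off the work surface, if the arm or the gripper's body presses on something with over 40 N, if the wrist force passes 120 N, or if a joint passes its speed limit or range.

## Robot

A 6-joint arm with a two-finger parallel gripper is mounted at the origin on the work surface. World frame = base frame: x ahead of the robot, y to its left, z up, the work surface at z = 0. Lengths are in mm, angles in rad, forces in N, time in s.
With the tool pointing down it reaches from about 350 to 975 mm from the base axis. Payload 7.1 kg.
Tool frame: the origin (TCP) lies between the finger pads, 19 mm behind the fingertips; this is the grasp point; z points along the fingers, y is the line along which they close (so a half turn about z gives the same grasp; the last joint's range is limited). The gripper opens to 88 mm and grips with 3 to 60 N. Pads are 20 mm wide; open, the fingers measure 115 mm over their backs; the gripper's body (75 mm by 178 mm) begins 61 mm behind the grasp point.
Start: joints at [-1.254, 0.423, 1.63, -0, 1.089, -0.019], TCP at [205.97, -590.069, 241.375] pointing down, gripper open.
Joint ranges: [-3, 3], [-0.9, 2.11], [0.09, 2.58], [-1.31, 4.45], [0.11, 2.69], [-2.54, 2.54]. Speed limits (rad/s): [2.39, 2.39, 3.01, 3.14, 3.14, 3.14].

## Interface

Orientations are given as a rotation vector (axis times angle).
In Python, from workcell import ctrl gives the robot as it stands. The module is installed in compiled form; this text tells all that it offers.
- The arm moves only by the tool servo_tool, never from a script. Its argument "rows" is a list of rows, each a list of 7 numbers: the turn, a rotation vector about the tool's x, y, z as a fraction of full scale, then the shift along the tool's x, y, z as a fraction of full scale, then the finger opening in mm, from 0 to 87.8. A call has 1 to 10 rows; each row is the pose to reach, as a shift and turn from the pose commanded when the call began, along the tool's axes at that moment; what a row does not reach only later rows make up. Full scale, the value 1, is 20 cm for a shift and 1.5 rad for a turn. A row lasts 1/8 s, in which the tool goes at most 62.5 mm and 10.7 degrees, less where a joint would pass 70% of its speed; a pose out of reach is approached as far as the arm can. A call with a number of a shift or a turn outside -1 to 1 is refused whole. A call with a gripper value outside its range is refused whole. The fingers move at their own pace and stop on an object; the grip force is fixed at half the most. Time passes only in rows, so rows that repeat a pose let the fingers close. It gives the time, the measured TCP pose, the force, the opening and the grip force at its end, in the units of the state.
- ctrl.get_obs(): the state, without advancing time (a new reading comes with each control period).
- ctrl.get_image(name): name is "scene" or "side" or "wrist"; returns (picture, depth): 420x560x3 uint8, red, green, blue; 420x560 float32, mm along the optical axis (not along the pixel's ray), 0 where there is no reading.
- ctrl.camera_info(name): a dict with "intrinsics" (3x3 intrinsics, pixels), "R" (3x3) and "t" (3): a world point X has camera coordinates R X + t. Camera axes: x right, y down, z forward; pixel columns grow to the right and rows downward; lengths in mm; the calibration is good to about 2 mm. The wrist camera is an equidistant fisheye: a pixel r from the principal point sees the ray r / f radians off the axis. A picture is of the moment at which its call begins: read the wrist's pose just before it. camera_info takes no time and is no camera call; for the wrist camera it gives the pose at the moment of the call.
- ctrl.close_job(): hands the job in; it is judged then, once.
The state is a dict: "t": time; "qpos": joint angles; "qvel": joint speeds; "joint_torque": joint torques, N m; "ee_pos": TCP position; "orientation": TCP orientation; "ft_force": force on the tool from outside, world axes, zero at the start; "moment": the same for the moment, N m; "width": finger opening in mm; "grasp_force": force on a finger pad.
Only numpy, scipy, OpenCV 4.12 (cv2) and the standard library are available. Lean on these libraries where they do the work, as an engineer would, in place of code of your own. Each camera call takes 0.05 s, during which the arm holds its last target. There are 200 camera calls.

## Working session

There is one attempt and no reset: what is moved stays moved. The work goes in short steps, Python scripts to look and compute and a tool call to move; the robot and the scene stay as the last step left them, time stands still between calls to the robot, and variables do not carry over. Pictures are saved under pics/ and viewed, at most 10 in all, crops included, and the job is handed in when it is done.

Besides the shell and the picture viewer there is one more tool, called after ">>>" by a JSON object that holds its "op" and its "data", one argument or row to a line. servo_tool: Moves the arm, as the interface text tells. Its arguments: {"type":"object","properties":{"rows":{"type":"array","items":{"type":"array","items":{"type":"number"}}}},"required":["rows"]}

```bash
mkdir -p pics; cat > h.py <<'E'
import numpy as np, cv2
from workcell import ctrl
def cast(name,u,v,z=0,info=None):
    c=info or ctrl.camera_info(name);K=np.array(c["intrinsics"]);R=np.array(c["R"]);t=np.array(c["t"])
    d=np.array([(u-K[0,2])/K[0,0],(v-K[1,2])/K[1,1],1.])
    if name=="wrist":
        r=np.hypot(d[0],d[1]); d=np.array([*(d[:2]/max(r,1e-9)*np.sin(r)),np.cos(r)])
    o=-R.T@t; w=R.T@d
    return o+w*(z-o[2])/w[2]
E
python3 - <<'E'
from h import *
for n in("scene","side"):
    p,d=ctrl.get_image(n); cv2.imwrite(f"pics/{n}.png",p[:,:,::-1]); np.savez(n,p=p,d=d)
    c=ctrl.camera_info(n); print(n,c["intrinsics"],-np.array(c["R"]).T@np.array(c["t"]))
print(ctrl.get_obs())
E
```

```text
scene [[414.41376178   0.         284.37070819]
 [  0.         414.41376178 206.32171906]
 [  0.           0.           1.        ]] [1212.8891452  -117.31454016 1015.34300793]
side [[500.21063735   0.         278.38383696]
 [  0.         500.21063735 209.27607429]
 [  0.           0.           1.        ]] [ 254.96811751 1076.14306726 1124.11348688]
{'t': 0.1, 'qpos': array([-1.25403545e+00,  4.23761947e-01,  1.63061660e+00, -6.61533858e-05,
        1.08858794e+00, -1.89745220e-02]), 'qvel': array([ 0.00030824, -0.00295559, -0.00139937, -0.00105251, -0.00153886,
       -0.00127692]), 'joint_torque': array([ 1.11919286e-03, -5.45613277e+01, -2.74326378e+01,  6.45930693e-02,
        1.88717432e-02, -1.98258715e-05]), 'ee_pos': array([ 205.78871488, -589.64175573,  240.67976535]), 'orientation': array([-3.09609309e+00, -5.24720573e-01,  4.10964517e-04]), 'ft_force': array([-0.26252228, -0.18589828, -0.82980612]), 'moment': array([ 0.00368217, -0.03121582, -0.03939696]), 'grasp_force': 0.0, 'width': 87.461142616674}
```

View pics/scene.png

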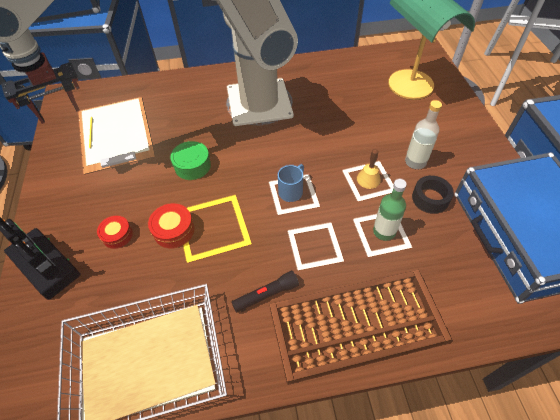

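View pics/side.png

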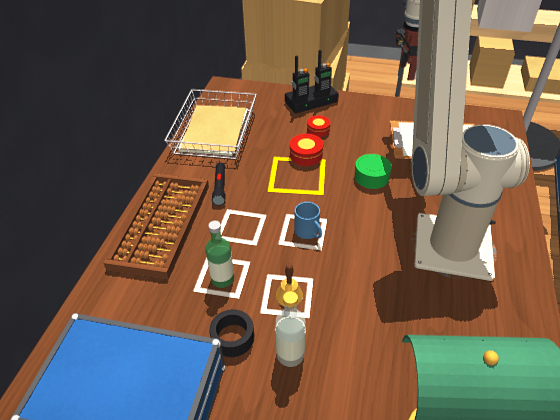

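The scene view shows the large red tin at about (170,225) and its yellow square at (217,228). The empty white square is at (315,246). The mug (290,185), bell (370,175) and green bottle (388,215) stand in the other three. The side view agrees, with the empty square at (241,227).

```bash
cat > m.py <<'E'
from h import *
def measure(name,p):
    hsv=cv2.cvtColor(p,cv2.COLOR_RGB2HSV); H,S,V=cv2.split(hsv); c=ctrl.camera_info(name)
    cv=lambda m:max(cv2.findContours(m.astype(np.uint8),cv2.RETR_EXTERNAL,cv2.CHAIN_APPROX_NONE)[0],key=cv2.contourArea)
    W=lambda pts,z:np.array([cast(name,u,v,z,c)[:2] for u,v in pts])
    red=((H<8)|(H>172))&(S>150)&(V>60)
    for k,z in enumerate([55]):
        # yellow lid disc inside the largest red blob
        rc=cv(red); hull=cv2.fillPoly(np.zeros(H.shape,np.uint8),[rc],1)>0
        disc=hull&(H>12)&(H<40)&(S>80)&(V>120)
        q=cv(disc)[:,0]; (x,y),r=cv2.minEnclosingCircle(W(q,z).astype(np.float32)); print(name,"tin disc",x,y,"r",r, "px",q.mean(0))
    yel=(H>24)&(H<34)&(S>150)&(V>150)&~hull
    n,l,st,ce=cv2.connectedComponentsWithStats(yel.astype(np.uint8))
    for i in range(1,n):
        if st[i,4]>150:
            w=W(np.argwhere(l==i)[:,::-1],0); print(" yellow",st[i],w.min(0),w.max(0),cv2.minAreaRect(w.astype(np.float32)))
    wh=(S<50)&(V>170)
    n,l,st,ce=cv2.connectedComponentsWithStats(wh.astype(np.uint8))
    for i in range(1,n):
        if st[i,4]>120:
            w=W(np.argwhere(l==i)[:,::-1],0)
            if w.max()<1500: print(" white",st[i],cv2.minAreaRect(w.astype(np.float32)))
if __name__=="__main__":
    np.set_printoptions(precision=1,suppress=True)
    for n in("scene","side"): measure(n,np.load(n+".npz")["p"])
E
python3 m.py
```

```text
scene tin disc 508.7342224121094 -328.11566162109375 r 30.297382354736328 px [169.2 220.3]
 yellow [184 195  67  67 829] [ 412.3 -301.5] [ 618.4 -114.4] ((515.2784423828125, -216.6940155029297), (185.62904357910156, 185.34568786621094), 7.6682024002075195)
 white [490  60  22  46 194] ((68.67143249511719, 932.2183227539062), (16.33893394470215, 312.2113342285156), 48.49225616455078)
 white [227  84  22  34 404] ((-35.15354919433594, -77.47981262207031), (185.46170043945312, 64.8797607421875), 0.5950610637664795)
 white [  82   99   67   67 3163] ((46.76664733886719, -523.2403564453125), (301.54949951171875, 206.5154571533203), 8.567695617675781)
 white [407 119  30  44 715] ((301.7395324707031, 513.1201171875), (70.24220275878906, 214.54612731933594), 52.38423156738281)
 white [343 161  63  40 579] ((434.562744140625, 305.0062255859375), (130.33148193359375, 171.80404663085938), 6.525758266448975)
 white [269 175  51  40 454] ((442.29034423828125, 41.170066833496094), (130.52720642089844, 130.78697204589844), 2.459959030151367)
 white [479 206  31  48 168] ((681.3136596679688, 580.61
[... 1857 characters left out ...]
4704589844, 130.020263671875), 1.3071517944335938)
 white [279 215  48  35 391] ((447.1222839355469, 41.135009765625), (130.1461181640625, 129.6404571533203), 2.9824373722076416)
 white [416 225  79  54 594] ((-52.18406677246094, 44.70429229736328), (295.9434509277344, 149.9603271484375), 43.86248016357422)
 white [194 258  56  41 517] ((635.2245483398438, 261.6617126464844), (129.96917724609375, 130.02552795410156), 2.3374056816101074)
 white [261 274  25  46 346] ((475.0177001953125, 294.5633239746094), (60.60539627075195, 145.86953735351562), 7.050112247467041)
 white [276 277  37  58 732] ((407.6141052246094, 307.8026428222656), (188.37486267089844, 76.71807098388672), 87.07734680175781)
```

```bash
cat > g.py <<'E'
import sys; from h import *
from scipy.spatial.transform import Rotation as Ro
# usage: g.py x y z yaw(deg of tool x axis) -> row values in the current tool frame
o=ctrl.get_obs(); R=Ro.from_rotvec(o["orientation"]); x,y,z,a=map(float,sys.argv[1:5]); a=np.radians(a)
T=Ro.from_matrix(np.array([[np.cos(a),np.sin(a),0],[np.sin(a),-np.cos(a),0],[0,0,-1]]))
np.set_printoptions(precision=4,suppress=True)
print(o["t"],o["ee_pos"],o["ft_force"],"turn",(R.inv()*T).as_rotvec()/1.5,"shift",R.inv().apply(np.array([x,y,z])-o["ee_pos"])/200)
E
python3 g.py 506 -404 170 86.4; python3 g.py 356 -500 220 86.4
python3 -c "
from h import *
for u,v,z in((113,229,40),(97,231,0),(266,291,20),(40,220,60),(190,160,50)):print(u,v,cast('scene',u,v,z))"
```

```text
0.1 [ 205.7887 -589.6418  240.6798] [-0.2625 -0.1859 -0.8298] turn [-0.0008 -0.0005 -0.7815] shift [ 1.7231 -0.3813  0.3539]
0.1 [ 205.7887 -589.6418  240.6798] [-0.2625 -0.1859 -0.8298] turn [-0.0008 -0.0005 -0.7815] shift [ 0.8568 -0.1756  0.1036]
113 229 [ 497.17904611 -488.48760607   40.        ]
97 231 [ 465.82575572 -549.58623421    0.        ]
266 291 [756.44783271 -94.49207267  20.        ]
40 220 [ 440.65869715 -685.38085397   60.        ]
190 160 [ 285.9771319 -259.3687634   50.       ]
```

>>> {"op": "servo_tool", "data": {
  "rows": [
    [0, 0, -0.1, 0.1, -0.02, 0.01, 87.8],
    [0, 0, -0.2, 0.25, -0.05, 0.03, 87.8],
    [0, 0, -0.3, 0.4, -0.08, 0.05, 87.8],
    [0, 0, -0.4, 0.55, -0.11, 0.07, 87.8],
    [0, 0, -0.5, 0.7, -0.14, 0.09, 87.8],
    [0, 0, -0.6, 0.8, -0.16, 0.1, 87.8],
    [0, 0, -0.7, 0.86, -0.176, 0.1, 87.8],
    [0, 0, -0.78, 0.86, -0.176, 0.1, 87.8],
    [0, 0, -0.78, 0.86, -0.176, 0.1, 87.8]
  ]
}}

```text
t: 1.23
ee_pos: [356.8, -499.8, 221.0]
orientation: [-2.293, -2.147, -0.0]
ft_force: [0.7, 0.7, -0.9]
width: 88.0
grasp_force: 0.0
```

```bash
python3 g.py 506 -404 100 86.4; python3 g.py 506 -404 28 86.4
```

```text
1.225 [ 356.7631 -499.8145  220.99  ] [ 0.674   0.7198 -0.9012] turn [-0.0004 -0.0004 -0.0019] shift [0.5267 0.7134 0.6049]
1.225 [ 356.7631 -499.8145  220.99  ] [ 0.674   0.7198 -0.9012] turn [-0.0004 -0.0004 -0.0019] shift [0.5265 0.7136 0.9649]
```

>>> {"op": "servo_tool", "data": {
  "rows": [
    [0, 0, 0, 0.12, 0.16, 0.05, 87.8],
    [0, 0, 0, 0.28, 0.37, 0.12, 87.8],
    [0, 0, 0, 0.42, 0.57, 0.22, 87.8],
    [0, 0, 0, 0.51, 0.69, 0.35, 87.8],
    [0, 0, 0, 0.527, 0.714, 0.5, 87.8],
    [0, 0, 0, 0.527, 0.714, 0.65, 87.8],
    [0, 0, 0, 0.527, 0.714, 0.8, 87.8],
    [0, 0, 0, 0.527, 0.714, 0.9, 87.8],
    [0, 0, 0, 0.527, 0.714, 0.965, 87.8],
    [0, 0, 0, 0.527, 0.714, 0.965, 87.8]
  ]
}}

```text
t: 2.48
ee_pos: [505.8, -404.1, 27.7]
orientation: [-2.292, -2.146, 0.0]
ft_force: [-0.3, -0.7, 0.7]
width: 87.5
grasp_force: 0.0
```

```bash
python3 - <<'E'
from h import *
for n in("scene",):
    p,d=ctrl.get_image(n); cv2.imwrite(f"pics/{n}2.png",cv2.resize(p[120:320,60:340],None,fx=2.5,fy=2.5)[:,:,::-1])
E
python3 g.py 514 -268 28 86.4;python3 g.py 512 -300 28 86.4
```

```text
2.525 [ 506.2402 -404.5265   28.6066] [-0.1762 -0.2517 -0.2928] turn [ 0.0001  0.0001 -0.0019] shift [ 0.6837 -0.006   0.0029]
2.525 [ 506.2402 -404.5265   28.6066] [-0.1762 -0.2517 -0.2928] turn [ 0.0001  0.0001 -0.0019] shift [ 0.5234 -0.0055  0.003 ]
```

View pics/scene2.png

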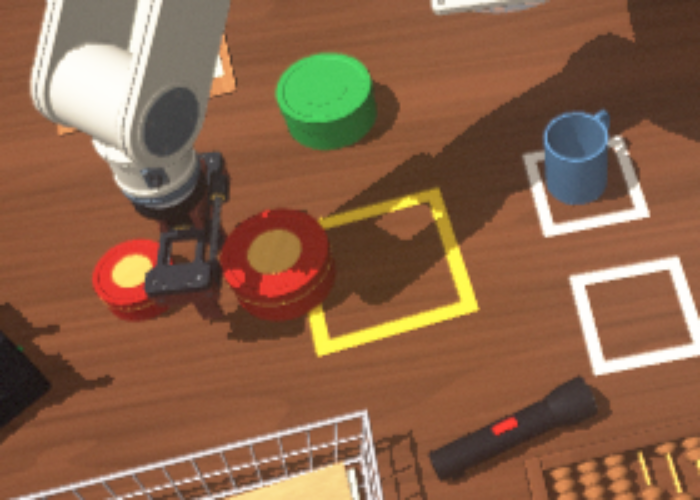

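The crop shows the open fingers straddling the gap between the small tin (130,275) and the large tin (277,262). The way to the yellow square is clear, so I push slowly.

>>> {"op": "servo_tool", "data": {
  "rows": [
    [0, 0, 0, 0.02, 0, 0, 87.8],
    [0, 0, 0, 0.05, 0, 0, 87.8],
    [0, 0, 0, 0.08, 0, 0, 87.8],
    [0, 0, 0, 0.11, 0, 0, 87.8],
    [0, 0, 0, 0.14, 0, 0, 87.8],
    [0, 0, 0, 0.17, -0.001, 0, 87.8],
    [0, 0, 0, 0.2, -0.001, 0, 87.8],
    [0, 0, 0, 0.23, -0.002, 0, 87.8],
    [0, 0, 0, 0.26, -0.002, 0, 87.8],
    [0, 0, 0, 0.28, -0.003, 0, 87.8]
  ]
}}

```text
t: 3.78
ee_pos: [509.3, -348.0, 28.4]
orientation: [2.292, 2.148, 0.0]
ft_force: [-0.1, -2.3, 0.4]
width: 88.3
grasp_force: 1.0
```

>>> {"op": "servo_tool", "data": {
  "rows": [
    [0, 0, 0, 0.02, 0, 0, 87.8],
    [0, 0, 0, 0.05, 0, 0, 87.8],
    [0, 0, 0, 0.08, 0, 0, 87.8],
    [0, 0, 0, 0.11, 0, 0, 87.8],
    [0, 0, 0, 0.14, 0, 0, 87.8],
    [0, 0, 0, 0.17, -0.001, 0, 87.8],
    [0, 0, 0, 0.2, -0.001, 0, 87.8],
    [0, 0, 0, 0.23, -0.001, 0, 87.8],
    [0, 0, 0, 0.26, -0.002, 0, 87.8],
    [0, 0, 0, 0.28, -0.002, 0, 87.8]
  ]
}}

```text
t: 5.03
ee_pos: [512.4, -292.0, 28.4]
orientation: [-2.292, -2.148, 0.0]
ft_force: [-0.9, -2.5, 1.7]
width: 87.8
grasp_force: 1.3
```

```bash
python3 - <<'E'
from m import *
np.set_printoptions(precision=1,suppress=True)
for n in("scene","side"):
    p,d=ctrl.get_image(n); cv2.imwrite(f"pics/{n}3.png",cv2.resize(p[80:320,60:340],None,fx=2.5,fy=2.5)[:,:,::-1]); measure(n,p)
E
python3 g.py 514 -268 28 86.4
```

```text
scene tin disc 503.8600769042969 -484.6034851074219 r 21.444852828979492 px [112.5 228. ]
 yellow [183 232  68  30 421] [ 551.8 -303.6] [ 618.4 -114.4] ((575.7261962890625, -208.63565063476562), (64.02410888671875, 183.95594787597656), 7.544127464294434)
 white [  82    0   96  166 6185] ((-316.13543701171875, -451.35986328125), (298.5553283691406, 1057.343017578125), 79.77627563476562)
 white [217   0  31  55 902] ((-539.8818969726562, -41.656959533691406), (131.997314453125, 445.6680603027344), 83.294677734375)
 white [491  61  20  45 173] ((71.46141052246094, 928.7661743164062), (13.875210762023926, 303.46453857421875), 48.23366165161133)
 white [ 131   81   56   94 2070] ((32.79925537109375, -387.20654296875), (182.02279663085938, 482.8489990234375), 80.63037872314453)
 white [227  84  66  42 967] ((-14.563621520996094, -0.7276611328125), (227.12075805664062, 219.56790161132812), 1.3779160976409912)
 white [407 119  30  43 607] ((297.8208923339844, 509.00970458984375), (70.6365966796875, 210.49740600585938), 47.25203323364258)
 white [343 166  63  35 483] ((434.8849182128906, 306
[... 1720 characters left out ...]
10426330566406, 219.9547576904297), 89.80636596679688)
 white [279 215  48  35 359] ((447.51513671875, 42.06590270996094), (128.88723754882812, 128.2961883544922), 2.3733386993408203)
 white [194 258  56  41 530] ((635.2556762695312, 260.8977966308594), (129.96917724609375, 131.5546417236328), 2.3374056816101074)
 white [213 263  14  18 131] ((647.7548828125, 248.2821807861328), (31.768352508544922, 63.28594970703125), 23.547855377197266)
 white [ 261  274   52   61 1092] ((438.19036865234375, 311.28924560546875), (129.90908813476562, 186.46119689941406), 6.18268346786499)
5.125 [ 512.2878 -291.7397   28.2547] [0.2286 0.5022 0.1042] turn [-0.0003 -0.0004 -0.0013] shift [0.119  0.0009 0.0013]
```

View pics/scene3.png

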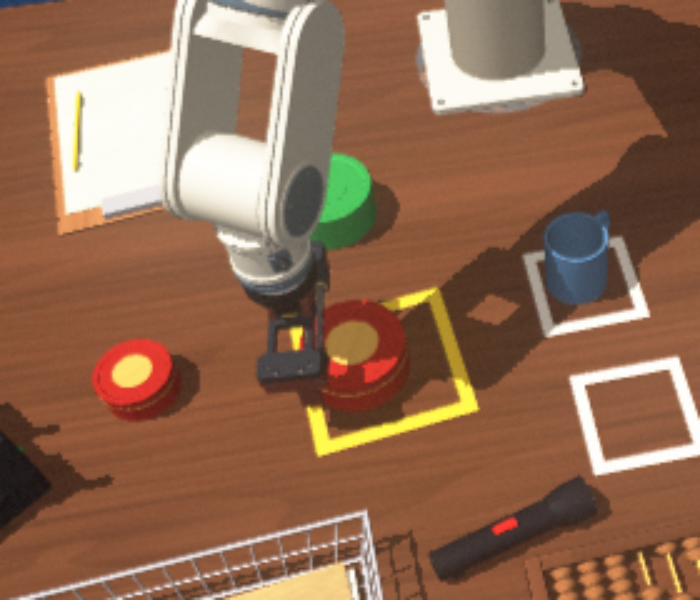

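The crop shows the tin cradled and part-way into the yellow square. The side view puts it at (518,-240) against the square's centre (521,-217), so 23 mm of push is left.

>>> {"op": "servo_tool", "data": {
  "rows": [
    [0, 0, 0, 0.015, 0, 0, 87.8],
    [0, 0, 0, 0.04, 0, 0, 87.8],
    [0, 0, 0, 0.065, 0, 0, 87.8],
    [0, 0, 0, 0.09, 0, 0, 87.8],
    [0, 0, 0, 0.11, 0, 0, 87.8],
    [0, 0, 0, 0.117, 0, 0, 87.8],
    [0, 0, 0, 0.117, 0, 0, 87.8],
    [0, 0, 0, 0.09, 0, 0, 87.8],
    [0, 0, 0, 0.04, 0, 0, 87.8],
    [0, 0, 0, -0.04, 0, 0, 87.8]
  ]
}}

```text
t: 6.38
ee_pos: [511.8, -301.3, 28.4]
orientation: [2.292, 2.148, 0.0]
ft_force: [-0.3, 0.3, -0.1]
width: 87.7
grasp_force: 0.0
```

>>> {"op": "servo_tool", "data": {
  "rows": [
    [0, 0, 0, -0.08, 0, 0, 87.8],
    [0, 0, 0, -0.1, 0, -0.05, 87.8],
    [0, 0, 0, -0.1, 0, -0.2, 87.8],
    [0, 0, 0, -0.1, 0, -0.4, 87.8],
    [0, 0, 0, -0.1, 0, -0.6, 87.8],
    [0, 0, 0, -0.1, 0, -0.8, 87.8],
    [0, 0, 0, -0.1, 0, -0.9, 87.8],
    [0, 0, 0, -0.1, 0, -0.9, 87.8]
  ]
}}

```text
t: 7.38
ee_pos: [511.4, -321.0, 210.7]
orientation: [2.29, 2.145, 0.002]
ft_force: [0.1, 0.3, -0.2]
width: 87.7
grasp_force: 0.0
```

```bash
python3 - <<'E'
from m import *
np.set_printoptions(precision=1,suppress=True)
for n in("scene","side"):
    p,d=ctrl.get_image(n); cv2.imwrite(f"pics/{n}4.png",cv2.resize(p[80:320,60:340],None,fx=2.5,fy=2.5)[:,:,::-1]); measure(n,p)
E
python3 g.py 637 64 200 86.4; python3 g.py 637 64 55 86.4
```

```text
scene tin disc 515.0218505859375 -217.90606689453125 r 30.067283630371094 px [208.7 215.8]
 yellow [176 207  75  55 670] [ 430.6 -319.4] [ 618.4 -114.4] ((515.329345703125, -216.92782592773438), (185.7165069580078, 183.94052124023438), 7.747282028198242)
 white [ 76   0  39 100 714] ((-520.8416137695312, -636.9436645507812), (59.984439849853516, 731.5196533203125), 84.23942565917969)
 white [  85    0   82  114 2770] ((-456.9272766113281, -516.57177734375), (251.80413818359375, 800.9866943359375), 78.4121322631836)
 white [ 217    0   41   56 1043] ((-533.864990234375, -25.536956787109375), (182.14344787597656, 442.08343505859375), 78.63885498046875)
 white [251  20  15  18 160] ((-488.0237731933594, 63.88142013549805), (59.71786880493164, 135.09515380859375), 89.5872802734375)
 white [491  60  21  46 182] ((68.23835754394531, 931.7289428710938), (15.0315580368042, 312.2112731933594), 48.49226760864258)
 white [227  84  66  42 975] ((-14.138961791992188, -0.41025543212890625), (227.1392822265625, 219.68223571777344), 1.1324142217636108)
 white [  82  108   55   58 2038] ((49.19311523
[... 2511 characters left out ...]
130.52896118164062, 131.5821533203125), 2.527470588684082)
 white [213 263  14  18 158] ((647.7548828125, 248.2821807861328), (31.768352508544922, 63.28594970703125), 23.547855377197266)
 white [ 261  274   52   62 1123] ((437.99237060546875, 311.9481201171875), (129.8987274169922, 187.92648315429688), 6.286784648895264)
 white [285 342   9  18 148] ((398.91064453125, 446.7064208984375), (20.182239532470703, 47.049983978271484), 13.094014167785645)
7.475 [ 510.145  -320.147   208.0579] [-1.558  -0.0482 -0.2577] turn [-0.0003 -0.0002 -0.0015] shift [1.9579 0.5081 0.0406]
7.475 [ 510.145  -320.147   208.0579] [-1.558  -0.0482 -0.2577] turn [-0.0003 -0.0002 -0.0015] shift [1.9577 0.5084 0.7656]
```

View pics/side4.png

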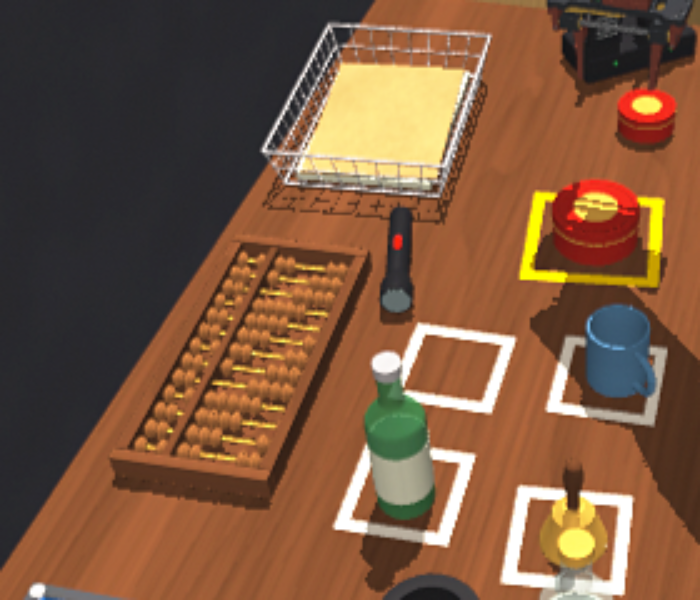

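The side crop shows the tin at (597,225) standing inside the yellow tape, within about 2 mm of the centre. Next I go over to the empty square, staying high.

>>> {"op": "servo_tool", "data": {
  "rows": [
    [0, 0, 0, 0.08, 0.02, 0, 87.8],
    [0, 0, 0, 0.22, 0.06, 0, 87.8],
    [0, 0, 0, 0.38, 0.1, 0, 87.8],
    [0, 0, 0, 0.54, 0.14, 0, 87.8],
    [0, 0, 0, 0.7, 0.18, 0, 87.8],
    [0, 0, 0, 0.85, 0.22, 0, 87.8],
    [0, 0, 0, 0.95, 0.25, 0, 87.8],
    [0, 0, 0, 0.98, 0.255, 0, 87.8]
  ]
}}

```text
t: 8.48
ee_pos: [574.3, -126.7, 207.7]
orientation: [-2.29, -2.149, 0.001]
ft_force: [-0.7, -1.1, -0.7]
width: 87.7
grasp_force: 0.0
```

>>> {"op": "servo_tool", "data": {
  "rows": [
    [0, 0, 0, 0.08, 0.02, 0, 87.8],
    [0, 0, 0, 0.22, 0.06, 0, 87.8],
    [0, 0, 0, 0.38, 0.1, 0, 87.8],
    [0, 0, 0, 0.54, 0.14, 0, 60],
    [0, 0, 0, 0.7, 0.18, 0, 30],
    [0, 0, 0, 0.85, 0.22, 0, 0],
    [0, 0, 0, 0.95, 0.25, 0, 0],
    [0, 0, 0, 0.98, 0.255, 0, 0],
    [0, 0, 0, 0.98, 0.255, 0, 0]
  ]
}}

```text
t: 9.6
ee_pos: [637.7, 63.9, 208.2]
orientation: [-2.292, -2.148, 0.001]
ft_force: [-0.5, 0.4, -0.1]
width: 31.3
grasp_force: 0.0
```

```bash
python3 g.py 637 64 60 86.4; python3 - <<'E'
from h import *
p,d=ctrl.get_image("side"); cv2.imwrite("pics/side5.png",p[:,:,::-1])
E
```

```text
9.6 [637.6541  63.8933 208.2425] [-0.4639  0.4302 -0.0561] turn [-0.0002  0.0002 -0.0014] shift [ 0.0005 -0.003   0.7412]
```

View pics/side5.png

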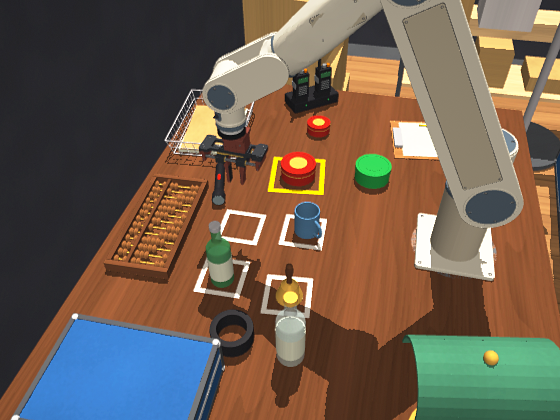

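The side view shows the gripper at (230,150), 208 mm up over the empty square (241,227) and clear of the mug and bottle. I descend and dwell.

>>> {"op": "servo_tool", "data": {
  "rows": [
    [0, 0, 0, 0, -0.003, 0.06, 0],
    [0, 0, 0, 0, -0.003, 0.18, 0],
    [0, 0, 0, 0, -0.003, 0.32, 0],
    [0, 0, 0, 0, -0.003, 0.46, 0],
    [0, 0, 0, 0, -0.003, 0.58, 0],
    [0, 0, 0, 0, -0.003, 0.68, 0],
    [0, 0, 0, 0, -0.003, 0.73, 0],
    [0, 0, 0, 0, -0.003, 0.74, 0],
    [0, 0, 0, 0, -0.003, 0.74, 0],
    [0, 0, 0, 0, -0.003, 0.74, 0]
  ]
}}

```text
t: 10.9
ee_pos: [637.8, 64.3, 61.3]
orientation: [2.292, 2.148, 0.002]
ft_force: [-0.1, 0.1, 0.1]
width: 0.5
grasp_force: 0.0
```

>>> {"op": "servo_tool", "data": {
  "rows": [
    [0, 0, 0, 0, 0, 0, 0],
    [0, 0, 0, 0, 0, 0, 0],
    [0, 0, 0, 0, 0, 0, 0],
    [0, 0, 0, 0, 0, 0, 0],
    [0, 0, 0, 0, 0, 0, 0],
    [0, 0, 0, 0, 0, 0, 0],
    [0, 0, 0, 0, 0, 0, 0],
    [0, 0, 0, 0, 0, 0, 0],
    [0, 0, 0, 0, 0, 0, 0],
    [0, 0, 0, 0, 0, 0, 0]
  ]
}}

```text
t: 12.15
ee_pos: [637.2, 64.2, 60.4]
orientation: [-2.292, -2.148, 0.0]
ft_force: [-0.5, -0.0, 0.3]
width: 0.3
grasp_force: 0.0
```

>>> {"op": "servo_tool", "data": {
  "rows": [
    [0, 0, 0, 0, 0, 0, 0],
    [0, 0, 0, 0, 0, 0, 0],
    [0, 0, 0, 0, 0, 0, 0],
    [0, 0, 0, 0, 0, 0, 0],
    [0, 0, 0, 0, 0, 0, 0],
    [0, 0, 0, 0, 0, 0, 0],
    [0, 0, 0, 0, 0, 0, 0],
    [0, 0, 0, 0, 0, 0, 0],
    [0, 0, 0, 0, 0, 0, 0],
    [0, 0, 0, 0, 0, 0, 0]
  ]
}}

```text
t: 13.4
ee_pos: [637.2, 64.2, 60.4]
orientation: [2.292, 2.148, 0.0]
ft_force: [-0.4, -0.2, 0.6]
width: 0.4
grasp_force: 0.0
```

```bash
python3 g.py 637 64 60 86.4; python3 - <<'E'
from h import *
p,d=ctrl.get_image("scene"); cv2.imwrite("pics/scene6.png",p[:,:,::-1])
E
```

```text
13.4 [637.23    64.2021  60.3981] [-0.3545 -0.2171  0.5693] turn [ 0.     -0.     -0.0014] shift [-0.0011 -0.0011  0.002 ]
```

View pics/scene6.png

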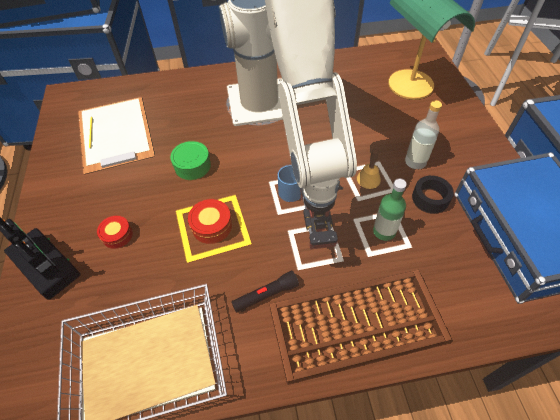

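The picture shows the tin centred in its yellow square (210,222), the fingertips over the empty white square (318,244) and the other props where they were.

```bash
python3 -c "
from workcell import ctrl
print(ctrl.close_job())"
```

```text
the job is handed in; nothing more can be done
None
```

I pushed the tin to within about 2 mm of the centre of its yellow square and released it, held the fingertips 41 mm above the middle of the empty white square for over 2 s, and handed the job in still pointing, with the other props looking unmoved in the last picture; no verdict was returned.

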